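# Unlock the seal drawer and hold it open

### The arm

A 7-joint arm with a two-finger parallel gripper is mounted at the origin on the work surface. World frame = base frame: x ahead of the robot, y to its left, z up, the work surface at z = 0. Lengths are in m, angles in rad, forces in N, time in s.
With the tool pointing down it reaches from about 0.4 to 0.85 m from the base axis. Payload 10.4 kg.
Tool frame: the origin (TCP) lies at the very end of the fingers, on their centre line; the grasp point (between the pads) lies 19 mm behind it (env.grip_point_offset is the distance from the TCP to the grasp point, in m); z points along the fingers, x is the direction in which the jaws open and shut, and the axes are right-handed (so a half turn about z gives the same grasp; the last joint's range is limited). The gripper opens to 87 mm and grips with 3 to 60 N. Pads are 19 mm wide; open, the fingers measure 117 mm over their backs; the gripper's body (75 mm by 190 mm) begins 51 mm behind the grasp point.
Start: joints at [1.261, 0.332, -0.065, 1.46, 0.022, 1.35, -0.088], TCP at [0.177, -0.599, 0.223] pointing down, gripper open.
Joint ranges: [-2.6, 2.6], [-0.5, 2.12], [-1.47, 1.34], [0.16, 2.42], [-1.27, 4.41], [0.06, 2.06], [-2.6, 2.6]. Speed limits (rad/s): [2.22, 2.22, 2.79, 2.79, 3.14, 3.14, 3.14].

### API

Orientations are given as a rotation vector (axis times angle).
In Python, from workcell import env gives the robot as it stands. The module is installed in compiled form; this text tells all that it offers.
- The arm moves only by the tool carry_out, never from a script. Its argument "commands" is a list of rows, each a list of 6 numbers: the shift along the tool's x, y, z in mm, then the turn, a rotation vector about the tool's x, y, z in rad. A call has 1 to 20 rows; each row shifts and turns the pose as measured when the row begins, along the tool's axes as they then stand; what a row does not reach is not made up. A row lasts 1/10 s, in which the tool goes at most 50 mm and 8.59 degrees, less where a joint would pass 70% of its speed; a pose out of reach is approached as far as the arm can. A call with a gripper value outside its range is refused whole. "hand" is the opening, from -1 (shut) to 1 (fully open), set as the call begins (left out, the last holds). The fingers move at their own pace and stop on an object; the grip force is fixed at half the most. Time passes only in rows, so rows that do not move let the fingers close. It gives the time, the measured TCP pose, the force and the opening at its end, in the units of the state.
- env.observe(): the state, without advancing time (a new reading comes with each control period).
- env.camera(name): name is "scene" or "top"; returns a dict with "frame" (480x640x3 uint8, red, green, blue), "fx", "fy", "cx", "cy" (pixels), "R" (3x3) and "t" (3): a world point X has camera coordinates R X + t. Camera axes: x right, y down, z forward; pixel columns grow to the right and rows downward; lengths in m; the calibration is good to about 2 mm. A picture is of the moment at which its call begins. There is no depth.
- env.finish_job(): hands the job in, once; it reports no verdict.
Trained networks look in a picture, given as the dict that the camera call returned (one of the last four; its "shot" number tells which), for a name from the list of things; names that differ only in an ending like _2 or _b are one class to them, and where a whole thing is asked for, a point or a joint stands for the part that bears it (a point fixed in the world has none). Each returns a list of dicts, best first, with "p" (0 to 1); they miss things now and then, are a little off and sometimes report something else, mostly with a low value. They report only what shows in the picture. A call takes as long as a camera call. They do not tell look-alikes from the thing itself.
- env.silhouettes(picture, thing): "pixels" (480x640 bool, what is visible of it).
- env.landmark_of(picture, thing): "location" ([x, y, z] in m, in the coordinates of the camera as it stood for that picture, good to about 4 mm: a listed point, or the origin of a listed thing).
The state is a dict: "t": time; "joint_positions": joint angles; "qd": joint speeds; "joint_efforts": joint torques, N m; "ee_pos": TCP position; "tcp_rot": TCP orientation; "force": force on the tool from outside, world axes, zero at the start; "ft_torque": the same for the moment, N m; "finger_gap": finger opening in m.
Only numpy, scipy, OpenCV 4.12 (cv2) and the standard library are available. Lean on these libraries where they do the work, as an engineer would, in place of code of your own. Each camera call takes 0.05 s, during which the arm holds its last target. There are 200 camera calls.

### The job

Take the brass key out of its black holder, push its flat bit fully home into the slot of the lock on top of the cabinet, and turn it clockwise past the clicks to the last one, where the lock releases. Leave the key in the lock, pull the self-closing drawer out by its handle to at least 9 cm, and finish while still holding it open by the handle. Leave everything else on the cart where it is.

Things in the scene. Friction and masses are not known exactly. Their poses are not given: they have to be found in the camera images.
- key: Loose brass T-key, 68 mm tall, 110 g, upright. Origin at the foot of its bit, z up. Flat bit 18 (x) by 6 mm (y), z 0 to 24 mm (narrowed to 14.5 by 3 mm for the lowest 3 mm); round collar 26 mm across, z 24 to 30; stem 12 mm across, z 30 to 44; flat T grip 44 mm long (x), 10 mm thick (y), z 44 to 68 mm, parallel to the bit. A half turn about z makes no difference.
- holder: Black bakelite block 70 (x) by 50 (y) by 36 mm tall, fixed, origin at the centre of its underside. The key stands in a pocket 22 (x) by 10 mm (y), 30 mm deep, in the middle of its top, resting on the collar.
- lock_slot (a point): Centre of the mouth of the key slot, in the top face of the lock barrel. x lies along the slot and turns with the barrel, z up. Slot 21 (x) by 9 mm (y), 26 mm deep, mouth chamfered 2 mm: the key has 1.5 mm play all round and about 0.15 rad of turning play. Fully home, the key's collar rests on the barrel and the key's origin is 24 mm below this point.
- lock (a joint): Turn of the lock barrel in rad, growing clockwise seen from above. Notches click at 0, 0.4, 0.8 and 1.2 (white marks on the cabinet top); up to about 0.1 N m to pass between them. Starts between 0 and 0.45. From 1.1 on, so at the last notch, the drawer is released; firm stop at 1.3. Short of that the drawer gives only 2 mm.
- cabinet: Fixed grey steel cabinet 240 (x) by 260 (y) by 115 mm tall, origin at the centre of its underside; the drawer front is on its -x side, at x = -132 mm. On its top at x = -50, y = 70 mm is the lock: a square steel barrel 34 by 34 mm, 26 mm tall, in a round aluminium housing 60 mm across, 18 mm tall. A terminal block stands on the rear of the top.
- drawer_handle (a point): Middle of the drawer's handle, a round steel bar 10 mm thick, 110 mm long along y, 35 mm in front of the drawer front, 30 mm below the level of the cabinet's top, carried at both ends by 10 mm posts. Moves with the drawer; x points into the cabinet, the drawer opens along -x.
- drawer (a joint): Opening of the drawer in m, 0 shut, 0.13 at its stop. A spring pulls it shut with about 1.5 N when shut and 5 N when fully open, so it closes if let go.
- terminals: Bystander: black terminal block 50 by 80 by 32 mm with three copper ring terminals, on the rear of the cabinet's top.
- coupler0: Bystander: zinc hex coupler, 22 mm across flats, 45 mm tall, standing on the cart.
- coupler1: Bystander: second zinc hex coupler, the same, standing on the cart.
- housing: Bystander: black bakelite connector housing 60 by 38 by 38 mm on the cart.
- sensor: Bystander: stepped steel motion sensor 34 mm across, 70 mm tall, standing on the cart.
- tin: Bystander: metal tin 60 mm across, 60 mm tall, on the cart.
- screwdriver: Bystander: screwdriver lying on the cart.
Mind the look-alikes: they are no part of the job. Of the things like the key, leave any that is blue, red or turquoise; of the rest the larger one is meant.

How it is judged:
On the way, in this order (a step that is already met when the one before it is completed fails the run):
1. the key is fully home in the lock's slot (z of key in the frame of lock_slot below -0.02 m and horizontal distance between key and lock_slot below 0.005 m and angle between key's own z axis and vertical below 0.15 rad), for 0.1 s.
2. the lock is turned to its last click (value of joint lock above 1.1 rad), for 0.2 s.
3. the drawer is pulled open at least 8 cm (value of joint drawer above 0.08 m), for 0.1 s.
At the end, for the whole second after the job is handed in: Drawer at least 8 cm open, still, held by the fingers (over 1 N) at the handle (grasp point within 7 cm of its middle) against its spring; lock at its last click (above 1.05 rad), key still home in it (no more than 5 mm up, 6 mm aside) and let go (value of joint drawer above 0.08 m and contact force between the fingers and drawer above 1 N and distance between the grasp point and drawer_handle below 0.07 m and linear speed of drawer below 0.03 m/s and value of joint lock above 1.05 rad and z of key in the frame of lock_slot below -0.019 m and horizontal distance between key and lock_slot below 0.006 m and contact force between each of the arm, the fingers and key below 0.1 N); the arm keeps its last pose, push and grip.
It fails at once if a bystander is shoved more than 2 cm (distance of any of coupler0, coupler1, housing, sensor, tin, screwdriver, terminals from where it was at the start of the episode above 0.02 m).
It also fails if it takes over 64 s, if anything falls off the work surface, if the arm or the gripper's body presses on something with over 40 N, if the wrist force passes 120 N, or if a joint passes its speed limit or range.

## Working session

There is one attempt and no reset: what is moved stays moved. The work goes in short steps, Python scripts to look and compute and a tool call to move; the robot and the scene stay as the last step left them, time stands still between calls to the robot, and variables do not carry over. Pictures are saved under pics/ and viewed, about 8 in all and at most 12, crops included, and the job is handed in when it is done.

Besides the shell and the picture viewer there is one more tool, called as name([rows], argument=value, ...), one row to a line, values as JSON. carry_out: Moves the arm, as the interface text tells. Its arguments: {"type":"object","properties":{"commands":{"type":"array","items":{"type":"array","items":{"type":"number"}}},"hand":{"type":"number"}},"required":["commands"]}

```bash
mkdir -p pics
cat > h.py <<'E'
import numpy as np, cv2
from workcell import env
def cam(n): return env.camera(n)
def save(p,f): cv2.imwrite('pics/'+f,cv2.cvtColor(p['frame'],cv2.COLOR_RGB2BGR))
def world(p,c): return np.array(p['R']).T@(np.array(c)-np.array(p['t']))
def pix(p,X):
    c=np.array(p['R'])@np.array(X)+np.array(p['t']); return np.array([p['fx']*c[0]/c[2]+p['cx'],p['fy']*c[1]/c[2]+p['cy']])
def ray(p,uv,z):
    R=np.array(p['R']);o=-R.T@np.array(p['t']);d=R.T@np.array([(uv[0]-p['cx'])/p['fx'],(uv[1]-p['cy'])/p['fy'],1]);return o+d*(z-o[2])/d[2]
E
python3 - <<'E'
from h import *
np.set_printoptions(precision=4,suppress=True)
for n in ('scene','top'):
    p=cam(n);save(p,n+'0.png');print(n,p['fx'],-np.array(p['R']).T@np.array(p['t']))
    for th in ('key','holder','lock_slot','cabinet','drawer_handle','terminals','coupler0','housing','sensor','tin','screwdriver'):
        for d in env.landmark_of(p,th):
            w=world(p,d['location']);print(th,round(d['p'],2),w,pix(p,w).round())
s=env.observe();print(s)
E
```

```text
scene 565.144289848334 [ 1.1467 -0.7774  0.8625]
key 0.98 [ 0.4375 -0.3959 -0.0026] [163. 355.]
key 0.9 [ 0.4564 -0.2971  0.017 ] [205. 323.]
key 0.84 [ 0.5678 -0.2472  0.001 ] [263. 337.]
key 0.55 [ 0.3579 -0.2998  0.0012] [173. 308.]
key 0.5 [ 0.4221 -0.209  -0.0038] [225. 298.]
holder 0.97 [ 0.4547 -0.2975  0.0012] [205. 328.]
lock_slot 0.64 [0.6603 0.0427 0.1401] [382. 228.]
cabinet 0.85 [ 0.7037 -0.031   0.0024] [378. 303.]
drawer_handle 0.65 [ 0.457  -0.2988  0.0176] [204. 323.]
drawer_handle 0.61 [ 0.5386 -0.0274  0.0821] [317. 245.]
terminals 0.66 [ 0.7902 -0.0539  0.1155] [412. 287.]
terminals 0.28 [ 0.708  -0.0298 -0.0004] [380. 305.]
coupler0 0.58 [ 0.4758  0.2417 -0.0021] [361. 209.]
coupler0 0.58 [ 0.3203 -0.3917  0.0017] [127. 326.]
housing 0.92 [ 0.6126 -0.3385  0.0002] [248. 378.]
housing 0.37 [ 0.3121  0.3272 -0.0002] [331. 175.]
sensor 0.64 [0.6194 0.3915 0.0013] [437. 199.]
tin 0.7 [ 0.3116  0.3259 -0.0006] [330. 175.]
screwdriver 0.88 [0.4525 0.3892 0.0011] [384. 180.]
top 468.7849421122595 [ 0.4305 -0.0139  1.2035]
key 0.7 [ 0.4585 -0.2936  0.0155] [445. 263.]
ke
[... 639 characters left out ...]
 260.]
housing 0.22 [ 0.7933 -0.0565  0.1162] [347. 124.]
sensor 0.6 [0.6187 0.3914 0.0037] [176. 208.]
tin 0.68 [ 0.3114  0.3253 -0.0013] [202. 328.]
tin 0.33 [ 0.4564 -0.2934  0.0011] [443. 264.]
{'t': 1.2, 'joint_positions': array([ 1.2614,  0.3322, -0.0647,  1.4601,  0.0216,  1.3499, -0.0885]), 'qd': array([-0.0007,  0.0011,  0.001 , -0.0006, -0.0006, -0.0008,  0.0014]), 'joint_efforts': array([  0.0007, -62.3048,   0.025 , -39.0127,  -0.0611,   0.0315,
         0.    ]), 'ee_pos': array([ 0.1768, -0.5995,  0.2226]), 'tcp_rot': array([ 2.5161, -1.8812,  0.0001]), 'force': array([-1.0024, -0.0777, -0.4606]), 'ft_torque': array([-0.0397,  0.0074, -0.0139]), 'finger_gap': 0.086731553103658}
```

Run:
```python
import cv2
a=cv2.imread('pics/scene0.png')[250:410,100:320];cv2.imwrite('pics/c1.png',cv2.resize(a,None,fx=3.6,fy=3.6,interpolation=2))
t=cv2.imread('pics/top0.png')
b=cv2.resize(t[200:330,395:505],None,fx=3.6,fy=4.4,interpolation=2)
b=cv2.resize(t[195:335,395:505],(440,560),interpolation=2)
c=cv2.resize(t[150:240,270:345],None,fx=4.7,fy=4.7,interpolation=2)
import numpy as np
im=np.zeros((560,800,3),'u1');im[:,:440]=b;im[:423,441:441+352]=c[:423,:352];cv2.imwrite('pics/c2.png',im)
```

```text
(no output)
```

View pics/scene0.png

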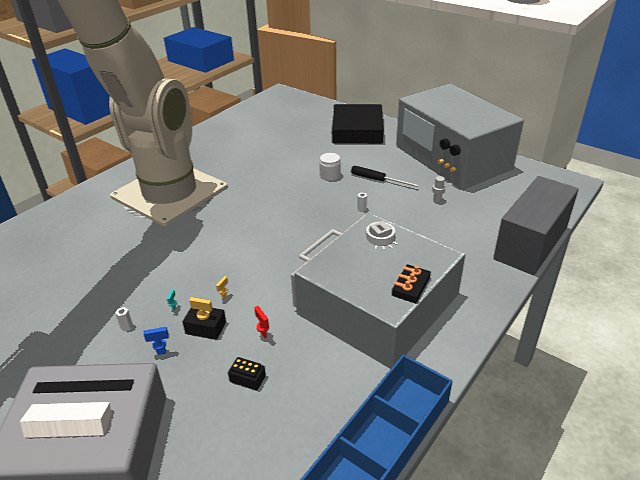

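View pics/c1.png

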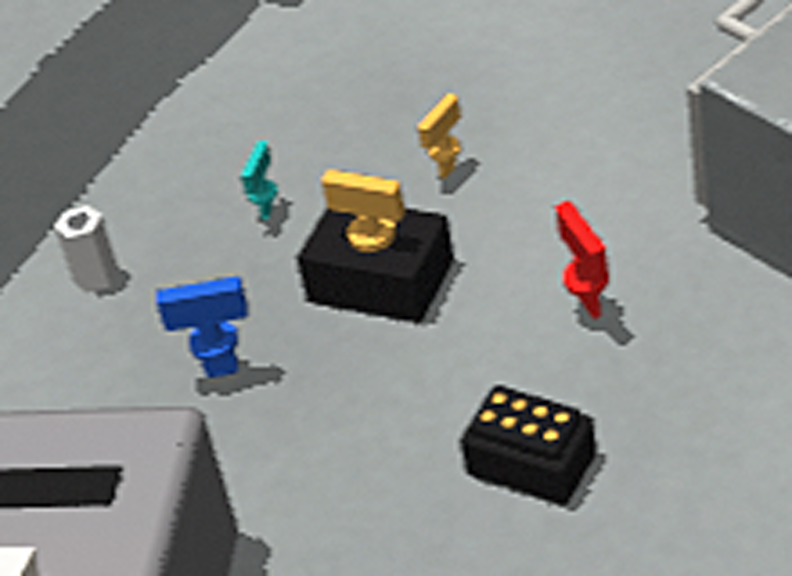

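View pics/c2.png

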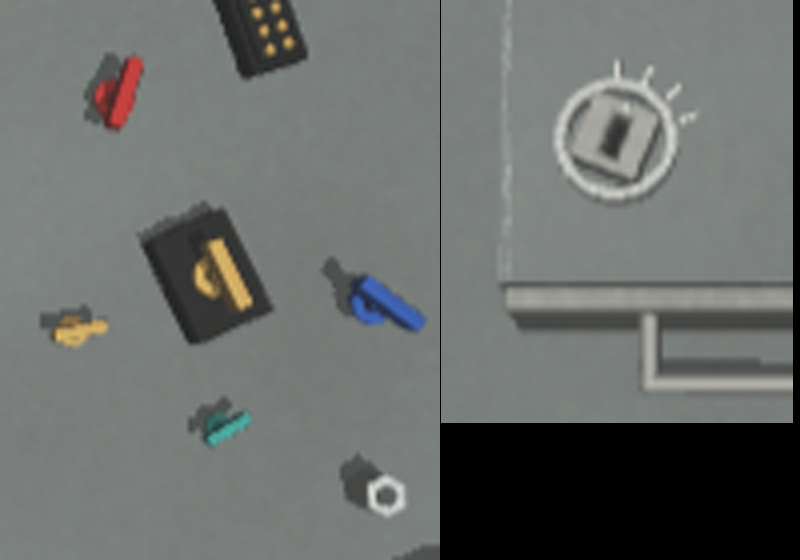

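The brass T-key in the black holder (scene 203,312) is the larger; the brass one at (222,288) is smaller and free-standing; blue (157,340), red (262,321) and turquoise (172,299) are excluded. The slot at top ~(307,179) is turned a little clockwise from the first mark.

```bash
cat > fit.py <<'E'
from h import *
from scipy.optimize import minimize
from scipy.spatial.transform import Rotation as Ro
S=8
def box(lx,ly,z0,z1): return np.array([[sx*lx/2,sy*ly/2,z] for sx in(-1,1) for sy in(-1,1) for z in(z0,z1)])
def cyl(d,z0,z1): 
    a=np.linspace(0,2*np.pi,16,endpoint=False);return np.array([[d/2*np.cos(t),d/2*np.sin(t),z] for t in a for z in(z0,z1)])
KEY=[box(.044,.010,.044,.068),cyl(.012,.030,.044),cyl(.026,.024,.030)]
def render(p,q,z,parts,uv0,N,rp=(0,0)):
    m=np.zeros((N*S,N*S),np.uint8);R=Ro.from_euler('zyx',[q[2],rp[1],rp[0]]).as_matrix()
    for P in parts:
        uv=np.array([pix(p,R@X+np.array([q[0],q[1],z])) for X in P]);uv=((uv-uv0+.5)*S).astype(np.float32)
        cv2.fillConvexPoly(m,cv2.convexHull(uv).astype(np.int32),255)
    return cv2.resize(m,(N,N),interpolation=cv2.INTER_AREA)/255.
def yellow(p,uv0,N):
    f=p['frame'][uv0[1]:uv0[1]+N,uv0[0]:uv0[0]+N].astype(float)
    return np.clip((f[...,0]-f[...,2])/80.,0,1)
def fitkey(pics,q0,z,N=44):
    d=[]
    for p in pics:
        uv0=(pix(p,[q0[0],q0[1],z+.045])-N/2).astype(int);d.append((p,uv0,yellow(p,uv0,N)))
    c=lambda q:sum(((render(p,q,z,KEY,u,N)-m)**2).sum() for p,u,m in d)
    best=min((minimize(c,[q0[0],q0[1],y],method='Nelder-Mead',options=dict(initial_simplex=[[q0[0],q0[1],y],[q0[0]+.006,q0[1],y],[q0[0],q0[1]+.006,y],[q0[0],q0[1],y+.3]],xatol=1e-4,fatol=1e-2)) for y in (np.linspace(0,np.pi,6,endpoint=False) if len(q0)<3 else [q0[2]])),key=lambda r:r.fun)
    return best.x,best.fun,[m.sum() for _,_,m in d]
E
python3 - <<'E'
from fit import *
np.set_printoptions(precision=4,suppress=True)
P={n:cam(n) for n in('scene','top')}
for k in (['scene','top'],['scene'],['top']):
    print(k,fitkey([P[n] for n in k],(.457,-.297),.012,36))
# lock slot: dark blob
for n in P:
    p=P[n];u=pix(p,[.659,.0435,.141]);u0=(u-9).astype(int)
    g=cv2.cvtColor(p['frame'],cv2.COLOR_RGB2GRAY)[u0[1]:u0[1]+18,u0[0]:u0[0]+18].astype(float)
    print(n,u,u0);print(g.astype(int))
p=P['top']
for X in ([-.132+.7,0,.115],):pass
E
```

```text
['scene', 'top'] (array([ 0.4543, -0.2966,  0.3627]), np.float64(44.79460381824298), [np.float64(364.8375), np.float64(134.75)])
['scene'] (array([ 0.4534, -0.2963,  0.326 ]), np.float64(15.01163320597847), [np.float64(364.8375)])
['top'] (array([ 0.4564, -0.2964,  0.4164]), np.float64(16.685415825643982), [np.float64(134.75)])
scene [381.7249 226.9683] [372 217]
[[169 169 168 163 178 188 174 193 184 161 164 166 168 169 169 168 167 166]
 [166 166 168 167 165 164 164 181 187 202 185 159 162 164 167 169 170 170]
 [165 166 166 168 169 167 170 168 169 163 193 201 186 173 164 167 167 170]
 [165 167 166 165 166 166 164 164 165 166 173 183 204 202 189 172 159 162]
 [164 161 161 161 159 178 189 187 186 204 215 199 173 161 159 208 205 168]
 [173 205 214 239 250 242 227 213 212 210 208 208 211 213 202 184 180 230]
 [244 255 247 226 214 211 206 206 214 211 208 207 210 218 242 243 210 167]
 [230 217 208 188 182 195 199 179 193 215 214 210 207 206 213 216 234 255]
 [207 205 207 190 144 128 101  75 135 192 211 210 207 204 205 185 190 234]
 [215 208 209 216 178 108  80  84  81 117 174 202 209 207 2
[... 1301 characters left out ...]
 77 154 169 169 169 167]
 [113 136 162 167 166 165 164 135  78  60  53  57  99 162 166 168 169 166]
 [129 141 167 168 168 168 160 124  72  54  54  70 127 164 164 165 164 135]
 [133 153 166 166 167 166 149  99  70  53  57  99 151 165 164 164 161 103]
 [140 163 164 165 166 161 127  77  60  54  61 127 164 166 165 164 146  84]
 [138 152 167 166 164 158 135 106  66  55  75 150 169 167 167 165 109  88]
 [146 105 127 152 168 165 158 145 120  94  98 164 169 168 168 150  82 110]
 [178  94  82 105 124 138 153 165 158 149 141 167 167 168 166 113  87 128]
 [194 147 102  82  79  92 105 127 153 169 165 165 166 167 163  83 109 133]
 [199 184 131 120 117 103  83  83 106 127 138 153 168 167 148  79 128 145]]
```

```bash
cat > lock.py <<'E'
from fit import *
def fitlock(P,q0=(.659,.0435),sz=(.023,.011)):
    out=[]
    def dark(p):
        u0=(pix(p,[q0[0],q0[1],.141])-9).astype(int);g=cv2.cvtColor(p['frame'],cv2.COLOR_RGB2GRAY)[u0[1]:u0[1]+18,u0[0]:u0[0]+18].astype(float)
        m=np.clip((165-g)/95,0,1)
        big=(m>.35).astype(np.uint8);n,l,st,ce=cv2.connectedComponentsWithStats(big,connectivity=4);k=np.argmin([np.hypot(*(c-9)) if i else 99 for i,c in enumerate(ce)])
        return p,u0,m*cv2.dilate((l==k).astype(np.uint8),np.ones((3,3)))
    d=[dark(p) for p in P];part=[box(sz[0],sz[1],0,0)]
    c=lambda q:sum(((render(p,q,.141,part,u,18)-m)**2).sum() for p,u,m in d)
    return min((minimize(c,[*q0,y],method='Nelder-Mead',options=dict(initial_simplex=[[*q0,y],[q0[0]+.004,q0[1],y],[q0[0],q0[1]+.004,y],[*q0,y+.2]])) for y in(-.5,-.2,.1)),key=lambda r:r.fun)
E
python3 - <<'E'
from lock import *
np.set_printoptions(precision=4,suppress=True)
P=[cam('scene'),cam('top')]
for k in (P,P[:1],P[1:]):
    r=fitlock(k);print(r.x,r.fun)
# handle ends / cabinet yaw via front edge of top in 'top' picture; marks
p=P[1]
for uv in ((343.3,163.5),):pass
q=[ (270+(x-441)/4.7,150+y/4.7) for x,y in ((618,68),(648,73),(674,91),(689,118))]
c=fitlock(P).x
for u in q:
    w=ray(p,u,.115);print('mark',w,np.arctan2(w[1]-c[1],w[0]-c[0]))
# world rays of handle ends (z=.085)
a=ray(p,(270+(650-441)/4.7,150+384/4.7),.085);print('handle end',a)
f=cv2.cvtColor(p['frame'],cv2.COLOR_RGB2BGR);b=cv2.resize(f[100:245,270:410],(772,600)[::1],interpolation=2);cv2.imwrite('pics/cab.png',b)
E
```

```text
[ 0.6575  0.0424 -0.3734] 14.062156958595722
[ 0.6574  0.0404 -0.4395] 8.75540168335
[ 0.658   0.043  -0.3944] 2.113040307318408
mark [0.6975 0.0408 0.115 ] -0.04030674046557461
mark [0.6945 0.0257 0.115 ] -0.42420369538661834
mark [0.6848 0.0128 0.115 ] -0.8251228791203699
mark [0.6708 0.0056 0.115 ] -1.2250318898704349
handle end [0.5399 0.0295 0.085 ]
```

View pics/cab.png

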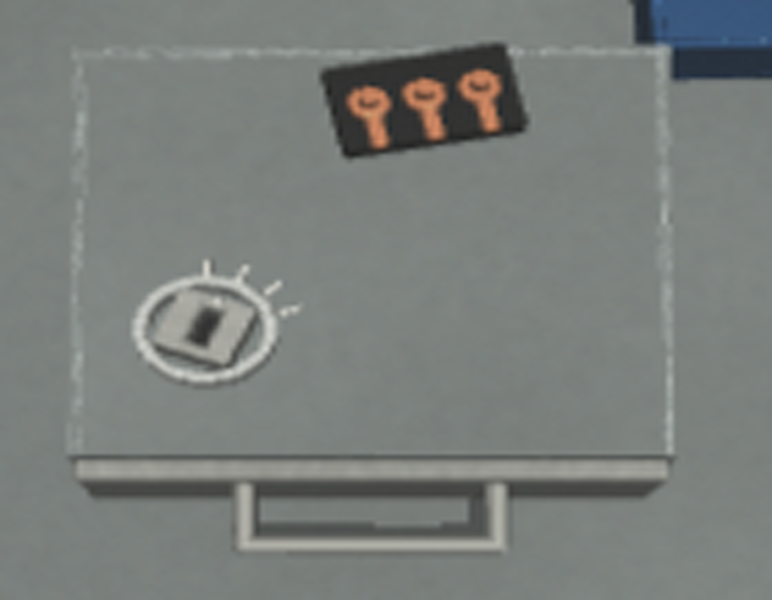

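```bash
cat > plan.py <<'E'
import sys
from h import *
from scipy.spatial.transform import Rotation as Ro
def plan(x,y,z,yaw):
    s=env.observe();R=Ro.from_rotvec(s['tcp_rot']);c,n=np.cos(yaw),np.sin(yaw)
    T=Ro.from_matrix(np.array([[c,n,0],[n,-c,0],[0,0,-1]]).T)
    d=R.inv().apply(np.array([x,y,z])-s['ee_pos'])*1000
    print('t',round(s['t'],2),'pos',s['ee_pos'].round(4),'yaw',np.arctan2(*R.as_matrix()[[1,0],0]).round(4),'F',s['force'].round(1),'M',s['ft_torque'].round(2),'gap',round(s['finger_gap'],4),'q',s['joint_positions'].round(2))
    print('mm',d.round(1),'rot',(R.inv()*T).as_rotvec().round(3),'|d|',np.linalg.norm(d).round(1))
if __name__=='__main__': plan(*map(float,sys.argv[1:5]))
E
python3 plan.py .455 -.2965 .14 -1.2
```

```text
t 1.4 pos [ 0.1768 -0.5995  0.2225] yaw -1.284 F [-0.   0.4 -0.4] M [ 0.01 -0.02 -0.03] gap 0.0871 q [ 1.26  0.33 -0.06  1.46  0.02  1.35 -0.09]
mm [-211.9 -352.5   82.5] rot [ 0.    -0.    -0.084] |d| 419.5
```

carry_out([
  [-24,-39,3,0,0,0],
  [-24,-39,5,0,0,0],
  [-24,-39,8,0,0,0],
  [-24,-39,8,0,0,0],
  [-24,-39,8,0,0,0],
  [-24,-39,8,0,0,0],
  [-24,-39,8,0,0,0],
  [-24,-39,8,0,0,0],
  [-18,-30,8,0,0,0],
  [0,0,0,0,0,-0.08],
  [0,0,0,0,0,0],
], hand=1)

```text
t: 2.5
ee_pos: [0.4548, -0.2909, 0.1561]
tcp_rot: [2.586, -1.779, 0.006]
force: [-0.4, -1.2, 0.1]
finger_gap: 0.0872
```

```bash
python3 plan.py .455 -.2965 .05 -1.2
```

```text
t 2.5 pos [ 0.4548 -0.2909  0.1561] yaw -1.2052 F [-0.4 -1.2  0.1] M [-0.07 -0.   -0.01] gap 0.0872 q [ 0.8   0.21 -0.35  1.76  0.08  1.18 -0.79]
mm [  4.8   1.8 106.1] rot [ 0.    -0.005 -0.005] |d| 106.3
```

carry_out([
  [5,2,25,0,0,0],
  [0,0,30,0,-0.005,0],
  [0,0,28,0,0,0],
  [0,0,18,0,0,0],
  [0,0,5,0,0,0],
  [0,0,0,0,0,0],
])

```text
t: 3.1
ee_pos: [0.4541, -0.3013, 0.049]
tcp_rot: [2.571, -1.803, 0.007]
force: [0.2, -0.2, 0.9]
finger_gap: 0.087
```

```bash
python3 plan.py .455 -.2965 .05 -1.2;python3 -c "
from h import *
p=cam('scene');save(p,'g.png')
im=cv2.imread('pics/g.png')[230:370,120:300];cv2.imwrite('pics/g.png',cv2.resize(im,(720,560),interpolation=2))"
```

```text
t 3.1 pos [ 0.4541 -0.3013  0.049 ] yaw -1.2231 F [ 0.2 -0.2  0.9] M [ 0.07  0.04 -0.01] gap 0.087 q [ 0.79  0.34 -0.33  1.85  0.14  0.97 -0.83]
mm [-4.2 -2.5 -1. ] rot [-0.001 -0.004 -0.023] |d| 5.0
```

View pics/g.png

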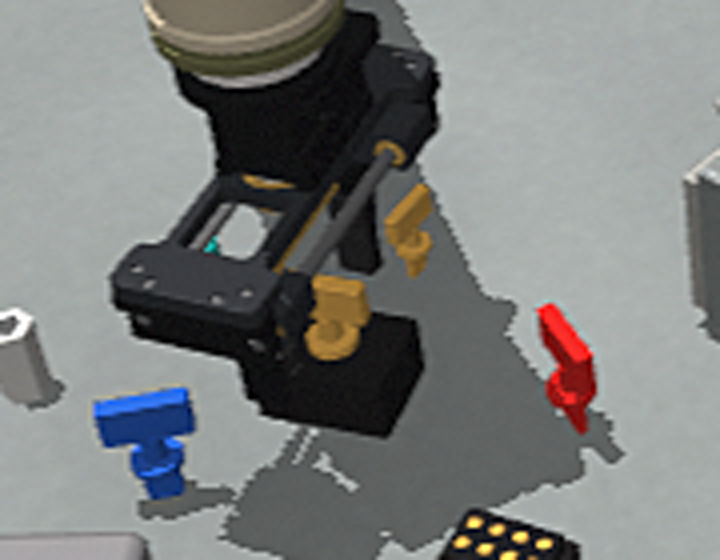

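The open fingers straddle the key at (335,310) in the crop, and the small brass key at (410,230) is clear. I'll centre the jaws and close.

carry_out([
  [-4,-2,0,0,0,-0.02],
  [0,0,0,0,0,0],
])

```text
t: 3.35
ee_pos: [0.4557, -0.2977, 0.0516]
tcp_rot: [2.589, -1.777, 0.012]
force: [0.3, -0.1, -0.2]
finger_gap: 0.0873
```

carry_out([
  [0,0,0,0,0,0],
  [0,0,0,0,0,0],
  [0,0,0,0,0,0],
  [0,0,0,0,0,0],
  [0,0,0,0,0,0],
  [0,0,0,0,0,0],
], hand=-1)

```text
t: 3.95
ee_pos: [0.4569, -0.2983, 0.0537]
tcp_rot: [2.589, -1.777, 0.018]
force: [-0.6, -0.1, -0.3]
finger_gap: 0.0471
```

```bash
python3 plan.py .455 -.2965 .05 -1.2
```

```text
t 3.95 pos [ 0.4569 -0.2983  0.0537] yaw -1.2029 F [-0.6 -0.1 -0.3] M [ 0.04  0.01 -0.03] gap 0.0471 q [ 0.79  0.33 -0.34  1.85  0.14  0.97 -0.81]
mm [-2.3  1.1  3.7] rot [-0.005 -0.01  -0.003] |d| 4.5
```

carry_out([
  [-2,1,2,0,-0.01,0],
  [0,0,1,0,0,0],
  [0,0,0.4,0,0,0],
  [0,0,0.4,0,0,0],
  [0,0,0.4,0,0,0],
  [0,0,0.4,0,0,0],
  [0,0,0.4,0,0,0],
])

```text
t: 4.65
ee_pos: [0.4549, -0.2965, 0.049]
tcp_rot: [-2.587, 1.775, -0.002]
force: [-1.3, 1.3, 5.1]
finger_gap: 0.0104
```

```bash
python3 plan.py .455 -.2965 .05 -1.2
```

```text
t 4.65 pos [ 0.4549 -0.2965  0.049 ] yaw -1.2029 F [-1.3  1.3  5.1] M [0.3  0.54 0.08] gap 0.0104 q [ 0.79  0.34 -0.34  1.85  0.13  0.97 -0.81]
mm [ 0.  -0.1 -1. ] rot [-0.005  0.001 -0.003] |d| 1.0
```

carry_out([
  [0,0,0,0,0,0],
  [0,0,-8,0,0,0],
  [0,0,-15,0,0,0],
  [0,0,-30,0,0,0],
  [0,0,-35,0,0,0],
  [0,0,-40,0,0,0],
  [0,0,-40,0,0,0],
  [0,0,-15,0,0,0],
  [0,0,0,0,0,0],
])

```text
t: 5.55
ee_pos: [0.4535, -0.2959, 0.2458]
tcp_rot: [-2.587, 1.773, -0.005]
force: [-0.5, 0.0, -1.5]
finger_gap: 0.0103
```

```bash
python3 plan.py .658 .0425 .23 1.19
python3 plan.py .658 .0425 .23 -1.2
```

```text
t 5.55 pos [ 0.4535 -0.2959  0.2458] yaw -1.2015 F [-0.5  0.  -1.5] M [-0.03 -0.03  0.03] gap 0.0103 q [ 0.81  0.15 -0.35  1.64  0.05  1.36 -0.75]
mm [-241.8 -312.8   17.7] rot [-0.003 -0.007 -2.391] |d| 395.7
t 5.55 pos [ 0.4535 -0.2959  0.2458] yaw -1.2015 F [-0.5  0.  -1.5] M [-0.03 -0.03  0.03] gap 0.0103 q [ 0.81  0.15 -0.35  1.64  0.05  1.36 -0.75]
mm [-241.8 -312.8   17.7] rot [-0.006  0.    -0.002] |d| 395.7
```

carry_out([
  [-12,-16,0,0,0,0],
  [-24,-31,0,0,0,0],
  [-27,-35,0,0,0,0],
  [-27,-35,0,0,0,0],
  [-27,-35,0,0,0,0],
  [-27,-35,0,0,0,0],
  [-27,-35,0,0,0,0],
  [-27,-35,0,0,0,0],
  [-24,-31,0,0,0,0],
  [-12,-16,0,0,0,0],
  [0,0,0,0,0,0],
])

```text
t: 6.65
ee_pos: [0.6549, 0.0429, 0.2391]
tcp_rot: [2.586, -1.783, -0.01]
force: [-0.9, 0.4, -1.5]
finger_gap: 0.0103
```

carry_out([
  [0,0,0,0,0,-0.14],
  [0,0,0,0,0,-0.14],
  [0,0,0,0,0,-0.14],
  [0,0,0,0,0,-0.14],
  [0,0,0,0,0,-0.14],
  [0,0,0,0,0,-0.14],
  [0,0,0,0,0,-0.14],
  [0,0,0,0,0,-0.14],
  [0,0,0,0,0,-0.14],
  [0,0,0,0,0,-0.14],
  [0,0,0,0,0,-0.14],
  [0,0,0,0,0,-0.14],
  [0,0,0,0,0,-0.14],
  [0,0,0,0,0,-0.14],
  [0,0,0,0,0,-0.14],
  [0,0,0,0,0,-0.14],
  [0,0,0,0,0,-0.14],
  [0,0,0,0,0,0],
])

```text
t: 8.45
ee_pos: [0.6437, 0.0224, 0.2263]
tcp_rot: [-2.534, -1.846, 0.044]
force: [0.1, 0.5, -1.7]
finger_gap: 0.01
```

```bash
python3 plan.py .658 .0425 .20 1.19
```

```text
t 8.45 pos [0.6437 0.0224 0.2263] yaw 1.2596 F [ 0.1  0.5 -1.7] M [ 0.11 -0.19 -0.01] gap 0.01 q [ 0.54  0.57 -0.97  1.33  0.46  1.5   0.86]
mm [24.   8.  25.7] rot [-0.021  0.02   0.069] |d| 36.1
```

Align well above the mouth (key foot ≈ z 0.17), then measure the held key.

carry_out([
  [12,4,8,-0.02,0.02,0.07],
  [12,4,8,0,0,0],
  [0,0,0,0,0,0],
  [0,0,0,0,0,0],
])

```text
t: 8.85
ee_pos: [0.6588, 0.0399, 0.2081]
tcp_rot: [-2.614, -1.742, 0.006]
force: [0.5, 0.6, -0.5]
finger_gap: 0.0103
```

```bash
python3 plan.py .658 .0425 .20 1.19
python3 - <<'E'
from h import *
P=[cam(n) for n in ('scene','top')]
f=[cv2.cvtColor(p['frame'],cv2.COLOR_RGB2BGR) for p in P]
a=cv2.resize(f[0][160:260,330:430],(400,400),interpolation=2);b=cv2.resize(f[1][130:230,256:356],(400,400),interpolation=2)
cv2.imwrite('pics/ins.png',np.hstack([a,b]))
for n,p in zip('st',P):
  for d in env.landmark_of(p,'key')[:3]: print(n,d['p'],world(p,d['location']).round(4))
E
```

```text
t 8.85 pos [0.6588 0.0399 0.2081] yaw 1.176 F [ 0.5  0.6 -0.5] M [ 0.05 -0.16  0.  ] gap 0.0103 q [ 0.5   0.59 -0.95  1.34  0.47  1.45  0.75]
mm [ 2.2 -1.7  8.1] rot [-0.003  0.003 -0.014] |d| 8.5
s 0.78 [ 0.4371 -0.3945 -0.002 ]
s 0.67 [ 0.3587 -0.3    -0.0021]
s 0.59 [0.6563 0.0354 0.1744]
t 0.6 [ 0.4355 -0.3957  0.0048]
t 0.52 [ 0.3663 -0.2981 -0.0013]
t 0.49 [ 5.708e-01 -2.401e-01 -2.000e-04]
```

View pics/ins.png

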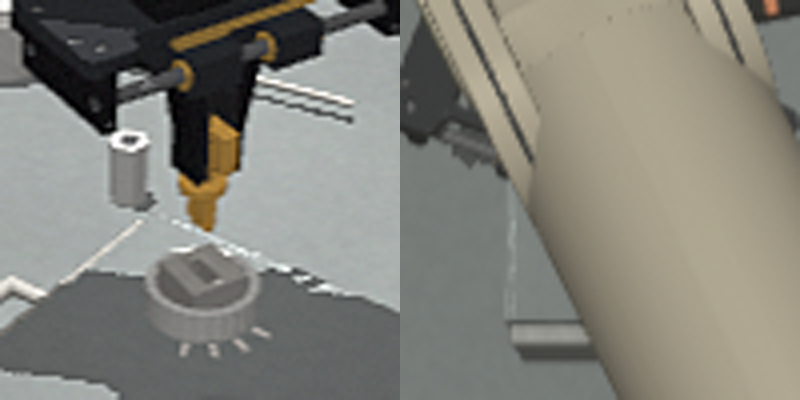

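```bash
cat > held.py <<'E'
from lock import *
np.set_printoptions(precision=4,suppress=True)
p=cam('scene');s=env.observe();R=Ro.from_rotvec(s['tcp_rot']).as_matrix();tcp=s['ee_pos'];yaw=np.arctan2(R[1,0],R[0,0])
# key frame: x = tool y, z = up
K=np.array([R[:,1],-R[:,0]*-1*-1,-R[:,2]]).T
parts=[box(.018,.006,.003,.024),box(.0145,.003,0,.003),cyl(.026,.024,.030)]
N=40;u0=(pix(p,tcp-[0,0,.03])-[N/2,N/2]).astype(int);m=yellow(p,u0,N)
vcut=pix(p,tcp-[0,0,.008])[1]-u0[1];w=(np.arange(N)>vcut)[:,None]
def ren(d):
    o=tcp+R@np.array([d[0],d[1],0])-R[:,2]*(-.037-d[2])*-1
    im=np.zeros((N*S,N*S),np.uint8)
    for P in parts:
        uv=np.array([pix(p,o+K@X) for X in P]);cv2.fillConvexPoly(im,cv2.convexHull(((uv-u0+.5)*S).astype(np.float32)).astype(np.int32),255)
    return cv2.resize(im,(N,N),interpolation=cv2.INTER_AREA)/255.
c=lambda d:((ren(d)-m)**2*w).sum()
sy=min((c([0,a,0]),a) for a in np.arange(-.008,.0081,.0005));print('along only',sy,'zero',c([0,0,0]))
r=minimize(lambda e:c([e[0],e[1],0]),[0,sy[1]],method='Nelder-Mead',options=dict(initial_simplex=[[0,sy[1]],[.004,sy[1]],[0,sy[1]+.004]]));print('tool x,y',r.x,r.fun, 'world off',R[:,:2]@r.x)
r3=minimize(c,[0,sy[1],0],method='Nelder-Mead',options=dict(initial_simplex=[[0,sy[1],0],[.004,sy[1],0],[0,sy[1]+.004,0],[0,sy[1],.004]]));print('xyz',r3.x,r3.fun)
if 1:
    print('lock scene now');
E
python3 held.py
```

```text
along only (np.float64(90.455), np.float64(-0.008)) zero 90.455
tool x,y [ 0.    -0.008] 90.455 world off [-0.0074  0.0031  0.    ]
xyz [ 0.    -0.008  0.   ] 90.455
lock scene now
```

```bash
sed -i "s/^    o=tcp.*/    o=tcp+R@np.array([d[0],d[1],.037-d[2]])/; s/^K=.*/K=np.array([R[:,1],R[:,0],-R[:,2]]).T/" held.py; python3 held.py; python3 plan.py .658 .0425 .19 1.19
```

```text
along only (np.float64(7.817215013456363), np.float64(-0.005499999999999998)) zero 34.63195549788543
tool x,y [-0.0011 -0.004 ] 5.22508506343714 world off [-0.0041  0.0005  0.    ]
xyz [-0.0014 -0.0038  0.0003] 5.179702518262207
lock scene now
t 9.15 pos [0.6589 0.0397 0.2085] yaw 1.1759 F [ 0.4 -0.2 -1.4] M [ 0.06 -0.12  0.  ] gap 0.0104 q [ 0.5   0.59 -0.95  1.34  0.47  1.45  0.75]
mm [ 2.2 -1.9 18.5] rot [-0.002  0.002 -0.014] |d| 18.8
```

```bash
cat >> held.py <<'E'
parts=parts+[cyl(.012,.030,.044)];full=parts+[box(.044,.010,.044,.068)]
def ren2(d,P_,NN=N):
    o=tcp+R@np.array([0,d[0],0]);K2=K@Ro.from_rotvec([0,d[1],0]).as_matrix()
    im=np.zeros((N*S,N*S),np.uint8)
    for P in P_:
        uv=np.array([pix(p,o+K2@(X-[0,0,.037])+R[:,0]*d[2]) for X in P]);cv2.fillConvexPoly(im,cv2.convexHull(((uv-u0+.5)*S).astype(np.float32)).astype(np.int32),255)
    return im
N=56;u0=(pix(p,tcp)-[N/2,N/2]).astype(int);m=yellow(p,u0,N);vc=pix(p,tcp+R[:,1]*0)[1]-u0[1];w=(np.arange(N)>vc)[:,None]
c2=lambda d:((cv2.resize(ren2(d,parts),(N,N),interpolation=cv2.INTER_AREA)/255.-m)**2*w).sum()
r=min((minimize(c2,[y,t,0],method='Nelder-Mead',options=dict(initial_simplex=[[y,t,0],[y+.003,t,0],[y,t+.1,0],[y,t,.002]])) for y in(-.004,0) for t in (-.1,.1)),key=lambda r:r.fun);print('along,tilt,x',r.x,r.fun)
f=cv2.cvtColor(p['frame'],cv2.COLOR_RGB2BGR)[u0[1]:u0[1]+N,u0[0]:u0[0]+N];f=cv2.resize(f,(N*S,N*S),interpolation=2);g=f.copy()
for d,col in((r.x,(0,0,255)),((0,0,0),(255,0,0))):
    for P in full:
        cs,_=cv2.findContours(ren2(d,[P]),cv2.RETR_EXTERNAL,cv2.CHAIN_APPROX_NONE);cv2.drawContours(g,cs,-1,col,1)
import time;cv2.imwrite('pics/held.png',g)
E
python3 held.py
```

```text
along only (np.float64(7.772844458861976), np.float64(-0.005499999999999998)) zero 34.36548382833526
tool x,y [-0.0012 -0.0041] 5.156189326220684 world off [-0.0042  0.0005  0.    ]
xyz [-0.0018 -0.0033  0.0006] 5.122233155517108
lock scene now
along,tilt,x [-0.004  -0.0021 -0.001 ] 23.395262459150327
```

View pics/held.png

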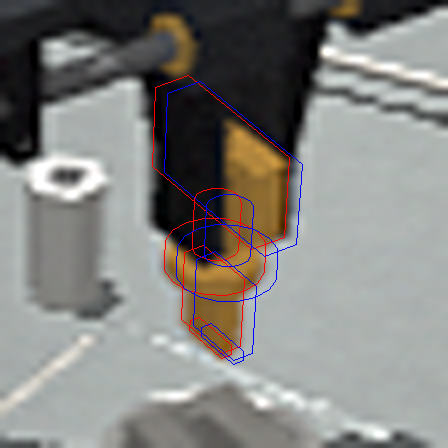

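Outline in red fits: key upright in the grip, about 4 mm off along the grip. I'll compensate for it.

```bash
python3 plan.py .6614 .0406 .185 1.18
```

```text
t 9.2 pos [0.6589 0.0398 0.2085] yaw 1.1759 F [ 1.4  1.  -1.7] M [ 0.05 -0.17 -0.02] gap 0.0102 q [ 0.5   0.59 -0.95  1.34  0.47  1.45  0.75]
mm [ 1.8  2.  23.5] rot [-0.002  0.002 -0.004] |d| 23.7
```

carry_out([
  [2,2,10,0,0,0],
  [0,0,10,0,0,0],
  [0,0,3,0,0,0],
  [0,0,0,0,0,0],
])

```text
t: 9.6
ee_pos: [0.6615, 0.0405, 0.183]
tcp_rot: [-2.614, -1.742, 0.006]
force: [-0.6, -0.6, -1.4]
finger_gap: 0.0101
```

```bash
python3 plan.py .6614 .0406 .185 1.18
```

```text
t 9.6 pos [0.6615 0.0405 0.183 ] yaw 1.1756 F [-0.6 -0.6 -1.4] M [ 0.07 -0.18  0.01] gap 0.0101 q [ 0.49  0.61 -0.94  1.36  0.49  1.41  0.74]
mm [ 0.1 -0.1 -2. ] rot [-0.002  0.003 -0.004] |d| 2.0
```

carry_out([
  [0,0,4,0,0,0],
  [0,0,4,0,0,0],
  [0,0,4,0,0,0],
  [0,0,4,0,0,0],
])

```text
t: 10.0
ee_pos: [0.6633, 0.0421, 0.1732]
tcp_rot: [2.612, 1.74, 0.005]
force: [-11.8, -1.7, 30.6]
finger_gap: 0.0103
```

```bash
python3 plan.py .6614 .0406 .154 1.18
```

```text
t 10.0 pos [0.6633 0.0421 0.1732] yaw 1.1756 F [-11.8  -1.7  30.6] M [-0.66  2.69 -0.06] gap 0.0103 q [ 0.49  0.62 -0.94  1.38  0.5   1.39  0.74]
mm [-2.2 -1.3 19.2] rot [ 0.004 -0.001 -0.004] |d| 19.4
```

carry_out([
  [0,0,-6,0,0,0],
  [-2,-1,-10,0,0,0],
  [0,0,-2,0,0,0],
  [0,0,0,0,0,0],
])

```text
t: 10.4
ee_pos: [0.6618, 0.0408, 0.1936]
tcp_rot: [2.611, 1.74, 0.008]
force: [0.7, 0.5, -1.9]
finger_gap: 0.01
```

```bash
sed -i "s#cv2.imwrite('pics/held.png',g)#c0=pix(p,[.658,.042,.141]);ff=cv2.cvtColor(p['frame'],cv2.COLOR_RGB2BGR);cv2.imwrite('pics/held2.png',np.hstack([g,cv2.resize(ff[200:250,355:405],(g.shape[0],)*2,interpolation=2)]))#" held.py; python3 held.py;python3 plan.py .6614 .0406 .154 1.18
```

```text
along only (np.float64(9.331241349480969), np.float64(-0.005499999999999998)) zero 38.50900182622068
tool x,y [-0.0013 -0.0043] 6.401054882737409 world off [-0.0045  0.0004 -0.    ]
xyz [-0.0021 -0.0034  0.0009] 6.5211779123414075
lock scene now
along,tilt,x [-0.004   0.0062 -0.0012] 27.340091431180316
t 10.45 pos [0.6618 0.0408 0.1934] yaw 1.1757 F [ 0.7  0.7 -0.8] M [ 0.04 -0.16  0.01] gap 0.0104 q [ 0.5   0.6  -0.94  1.36  0.48  1.42  0.75]
mm [-0.4 -0.5 39.4] rot [ 0.006 -0.002 -0.004] |d| 39.4
```

View pics/held2.png

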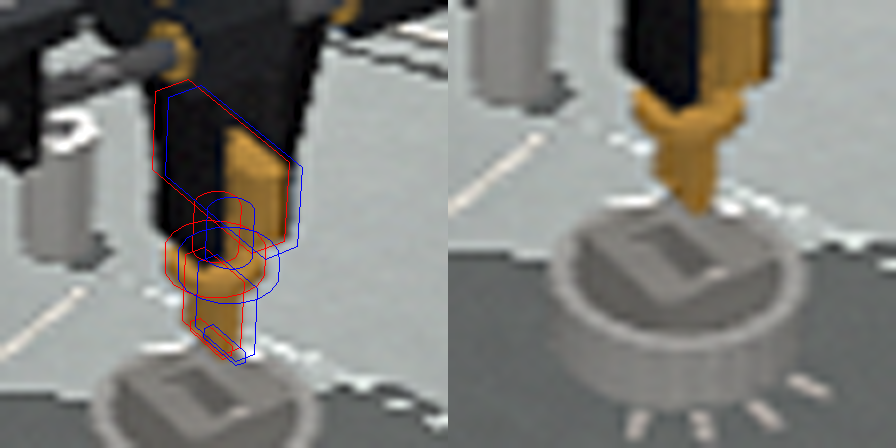

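```bash
python3 plan.py .660 .0418 .181 1.18
```

```text
t 10.45 pos [0.6618 0.0408 0.1934] yaw 1.1757 F [ 0.7  0.7 -0.8] M [ 0.04 -0.16  0.01] gap 0.0104 q [ 0.5   0.6  -0.94  1.36  0.48  1.42  0.75]
mm [ 0.2 -2.1 12.4] rot [ 0.006 -0.002 -0.004] |d| 12.6
```

carry_out([
  [0,-2,6,0.006,0,0],
  [0,0,6,0,0,0],
  [0,0,0,0,0,0],
])

```text
t: 10.75
ee_pos: [0.6593, 0.0413, 0.1788]
tcp_rot: [-2.613, -1.741, 0.001]
force: [0.1, -0.1, -1.1]
finger_gap: 0.0106
```

carry_out([
  [0,0,3,0,0,0],
  [0,0,3,0,0,0],
  [0,0,3,0,0,0],
])

```text
t: 11.05
ee_pos: [0.6595, 0.0417, 0.1691]
tcp_rot: [-2.612, -1.741, -0.0]
force: [0.2, 0.7, -0.9]
finger_gap: 0.0102
```

```bash
python3 plan.py .660 .0418 .154 1.18
```

```text
t 11.05 pos [0.6595 0.0417 0.1691] yaw 1.1757 F [ 0.2  0.7 -0.9] M [ 0.14 -0.12 -0.02] gap 0.0102 q [ 0.5   0.62 -0.94  1.39  0.49  1.38  0.74]
mm [ 0.3  0.4 15.1] rot [-0.002 -0.002 -0.004] |d| 15.1
```

The foot is at z≈0.132, inside the slot with no contact force. I'll keep going down.

carry_out([
  [0,0,3,0,0,0],
  [0,0,3,0,0,0],
  [0,0,3,0,0,0],
  [0,0,3,0,0,0],
])

```text
t: 11.45
ee_pos: [0.6593, 0.0419, 0.1557]
tcp_rot: [-2.612, -1.741, 0.0]
force: [-0.1, -0.1, -1.1]
finger_gap: 0.0103
```

carry_out([
  [0,0,2,0,0,0],
  [0,0,1.5,0,0,0],
])

```text
t: 11.65
ee_pos: [0.6595, 0.0421, 0.1539]
tcp_rot: [-2.612, -1.741, -0.001]
force: [-7.9, -2.2, 17.6]
finger_gap: 0.01
```

```bash
python3 plan.py .6595 .0418 .154 1.18
```

```text
t 11.65 pos [0.6595 0.0421 0.1539] yaw 1.176 F [-7.9 -2.2 17.6] M [-0.5   1.56 -0.01] gap 0.01 q [ 0.5   0.63 -0.93  1.41  0.5   1.36  0.73]
mm [-0.3  0.1 -0.1] rot [-0.001 -0.002 -0.004] |d| 0.4
```

carry_out([
  [0,0,-0.5,0,0,0],
  [-0.4,0,0,0,0,0.1],
  [-0.4,0,0,0,0,0.1],
  [-0.4,0,0,0,0,0.1],
  [-0.4,0,0,0,0,0.1],
])

```text
t: 12.15
ee_pos: [0.6599, 0.0423, 0.155]
tcp_rot: [-2.912, -1.17, -0.007]
force: [-0.9, -0.4, -0.6]
finger_gap: 0.0104
```

```bash
python3 plan.py .6595 .0418 .154 0.2
```

```text
t 12.15 pos [0.6599 0.0423 0.155 ] yaw 0.7643 F [-0.9 -0.4 -0.6] M [ 0.08 -0.16  0.26] gap 0.0104 q [ 0.46  0.6  -0.86  1.41  0.45  1.33  0.35]
mm [-0.6  0.   1. ] rot [-0.003 -0.005  0.564] |d| 1.2
```

carry_out([
  [-1,1,0,0,0,0.1],
  [-1,0,0,0,0,0.1],
  [-0.7,0,0,0,0,0.1],
  [-0.5,0,0,0,0,0.1],
])

```text
t: 12.55
ee_pos: [0.6588, 0.0416, 0.155]
tcp_rot: [-3.087, -0.545, -0.011]
force: [0.9, 0.7, -0.8]
finger_gap: 0.0103
```

```bash
python3 plan.py .6577 .0394 .154 0.18
```

```text
t 12.55 pos [0.6588 0.0416 0.155 ] yaw 0.3493 F [ 0.9  0.7 -0.8] M [ 0.09 -0.45  0.21] gap 0.0103 q [ 0.42  0.57 -0.78  1.42  0.4   1.31 -0.03]
mm [-1.8  1.6  1. ] rot [-0.006 -0.007  0.169] |d| 2.6
```

carry_out([
  [-0.7,0.5,0,0,0,0.1],
  [-0.7,0.5,0,0,0,0.08],
  [0,0,0,0,0,0],
])

```text
t: 12.85
ee_pos: [0.6582, 0.0413, 0.155]
tcp_rot: [-3.123, -0.251, -0.012]
force: [-0.1, 1.0, -1.1]
finger_gap: 0.0101
```

```bash
python3 plan.py .6577 .0394 .154 0.12;  python3 -c "
from h import *
p=cam('scene')
im=cv2.cvtColor(p['frame'],cv2.COLOR_RGB2BGR)[190:265,335:435];cv2.imwrite('pics/turn.png',cv2.resize(im,(800,600),interpolation=2))"
```

```text
t 12.85 pos [0.6582 0.0413 0.155 ] yaw 0.1607 F [-0.1  1.  -1.1] M [ 0.07 -0.19  0.01] gap 0.0101 q [ 0.4   0.55 -0.75  1.42  0.37  1.3  -0.21]
mm [-0.8  1.8  1. ] rot [-0.008 -0.008  0.041] |d| 2.2
```

View pics/turn.png

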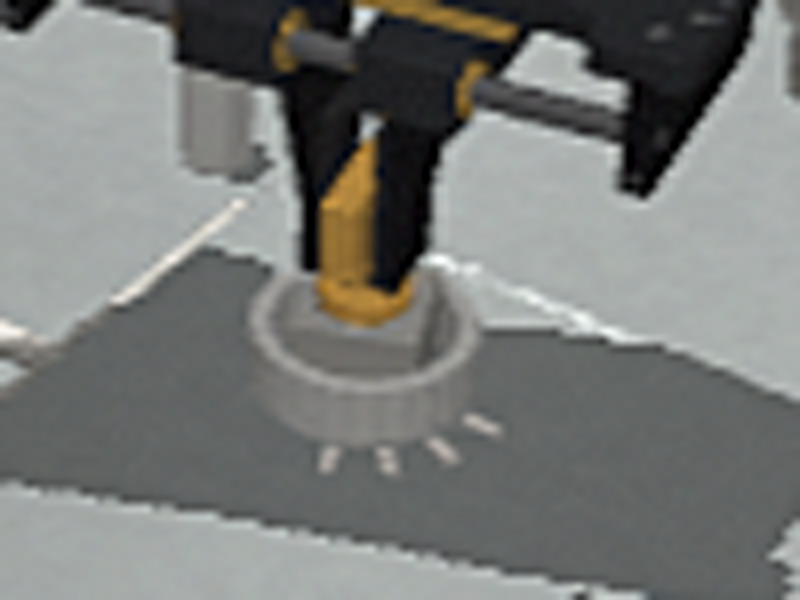

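carry_out([
  [-0.4,0.5,0,0,0,0.05],
  [-0.4,0.5,0,0,0,0.05],
  [0,0,0,0,0,0],
])

```text
t: 13.2
ee_pos: [0.658, 0.0412, 0.155]
tcp_rot: [-3.13, -0.108, -0.013]
force: [0.4, 0.4, -0.2]
finger_gap: 0.0102
```

```bash
python3 plan.py .6577 .0394 .154 0.06
```

```text
t 13.2 pos [0.658  0.0412 0.155 ] yaw 0.0691 F [ 0.4  0.4 -0.2] M [ 0.08 -0.21  0.03] gap 0.0102 q [ 0.39  0.55 -0.73  1.43  0.36  1.3  -0.29]
mm [-0.4  1.8  1. ] rot [-0.009 -0.009  0.009] |d| 2.1
```

carry_out([
  [-0.4,0.3,0,0,0,0.05],
  [-0.3,0.3,0,0,0,0.05],
  [0,0,0,0,0,0],
])

```text
t: 13.5
ee_pos: [0.6578, 0.0411, 0.155]
tcp_rot: [-3.131, 0.036, -0.014]
force: [0.5, 1.0, 0.8]
finger_gap: 0.0103
```

```bash
python3 plan.py .6577 .0394 .154 0.06;  python3 -c "
from h import *
p=cam('scene')
im=cv2.cvtColor(p['frame'],cv2.COLOR_RGB2BGR)[190:265,335:435];cv2.imwrite('pics/turn2.png',cv2.resize(im,(800,600),interpolation=2))"
```

```text
t 13.5 pos [0.6578 0.0411 0.155 ] yaw -0.0232 F [0.5 1.  0.8] M [ 0.12 -0.17  0.16] gap 0.0103 q [ 0.38  0.54 -0.72  1.43  0.35  1.29 -0.38]
mm [-0.1  1.7  1. ] rot [-0.01  -0.009 -0.083] |d| 2.0
```

View pics/turn2.png

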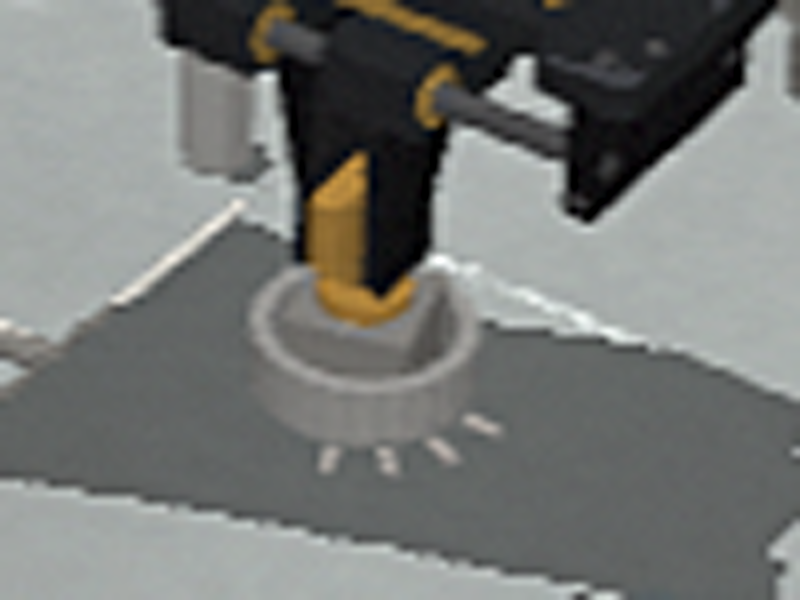

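Run:
```python
from h import *
p=cam('scene')
for lk in (.8,.9,1.,1.1,1.2,1.3):
    y=-.025-lk;o=[]
    for k in range(4):
        a=y+np.pi/4+k*np.pi/2;u=pix(p,[.657+.02404*np.cos(a),.042+.02404*np.sin(a),.141]);o.append(tuple(((u+.5-[335,190])*8).round().astype(int)))
    print(lk,[(int(a),int(b)) for a,b in o])
```

```text
0.8 [(444, 334), (420, 257), (294, 266), (315, 344)]
0.9 [(439, 338), (427, 260), (299, 262), (308, 340)]
1.0 [(432, 342), (434, 264), (306, 259), (301, 336)]
1.1 [(425, 346), (440, 269), (313, 255), (295, 332)]
1.2 [(418, 349), (445, 273), (320, 252), (290, 327)]
1.3 [(410, 351), (450, 278), (328, 250), (286, 322)]
```

Barrel corner at (~407,347) in the crop matches lock ≈1.25–1.3; relax slightly and release.

carry_out([
  [0,0,0,0,0,-0.08],
  [0,0,0,0,0,0],
])

```text
t: 13.8
ee_pos: [0.6578, 0.0409, 0.1549]
tcp_rot: [-3.13, -0.1, -0.014]
force: [0.9, -0.1, -0.7]
finger_gap: 0.0105
```

carry_out([
  [0,0,0,0,0,0],
  [0,0,0,0,0,0],
  [0,0,0,0,0,0],
  [0,0,0,0,0,0],
  [0,0,0,0,0,0],
], hand=0.2)

```text
t: 14.3
ee_pos: [0.6576, 0.04, 0.155]
tcp_rot: [-3.131, -0.094, -0.013]
force: [0.3, 0.0, 0.5]
finger_gap: 0.0424
```

carry_out([
  [0,0,-10,0,0,0],
  [0,0,-25,0,0,0],
  [0,0,-35,0,0,0],
  [0,0,-25,0,0,0],
  [0,0,0,0,0,0],
])

```text
t: 14.8
ee_pos: [0.6562, 0.0391, 0.2557]
tcp_rot: [-3.131, -0.094, -0.012]
force: [-0.6, -0.0, 0.4]
finger_gap: 0.0521
```

```bash
python3 plan.py .537 -.05 .2 -0.02
```

```text
t 14.8 pos [0.6562 0.0391 0.2557] yaw 0.0601 F [-0.6 -0.   0.4] M [-0.05 -0.1   0.  ] gap 0.0521 q [ 0.39  0.48 -0.75  1.29  0.32  1.48 -0.27]
mm [-124.8   82.3   54. ] rot [-0.01  -0.008  0.08 ] |d| 158.9
```

carry_out([
  [-20,14,0,0,0,0],
  [-35,23,5,0,0,0],
  [-35,23,15,0,0,0],
  [-33,22,15,0,0,0],
  [0,0,15,-0.01,-0.008,0.08],
  [0,0,0,0,0,0],
  [0,0,0,0,0,0],
], hand=-0.38)

```text
t: 15.5
ee_pos: [0.5342, -0.0524, 0.2036]
tcp_rot: [3.141, -0.032, 0.003]
force: [1.0, 0.3, 0.5]
finger_gap: 0.0271
```

```bash
python3 plan.py .539 -.05 .07 -0.02;  python3 - <<'E'
from fit import *
p=cam('scene');f=cv2.cvtColor(p['frame'],cv2.COLOR_RGB2BGR)
print(fitkey([p],(.657,.043,-1.25),.117,36))
im=f[170:290,270:430];cv2.imwrite('pics/rel.png',cv2.resize(im,(800,600),interpolation=2))
for d in env.landmark_of(p,'drawer_handle')[:2]+env.landmark_of(p,'lock_slot')[:1]+env.landmark_of(p,'key')[:2]:print(d['p'],world(p,d['location']))
E
```

```text
t 15.5 pos [ 0.5342 -0.0524  0.2036] yaw -0.0205 F [1.  0.3 0.5] M [-0.02 -0.19 -0.  ] gap 0.0271 q [ 0.69  0.23 -0.77  1.69  0.16  1.29 -0.13]
mm [  4.5  -2.6 133.6] rot [ 0.001 -0.002 -0.001] |d| 133.7
(array([ 0.65584234,  0.04150442, -1.38733223]), np.float64(6.487457528354479), [np.float64(261.5625)])
0.64 [ 0.53982038 -0.0241179   0.08014748]
0.65 [0.65801991 0.04424542 0.13732132]
0.79 [ 0.56829611 -0.24784709  0.000718  ]
0.76 [ 0.43539234 -0.39843519  0.00187667]
```

View pics/rel.png

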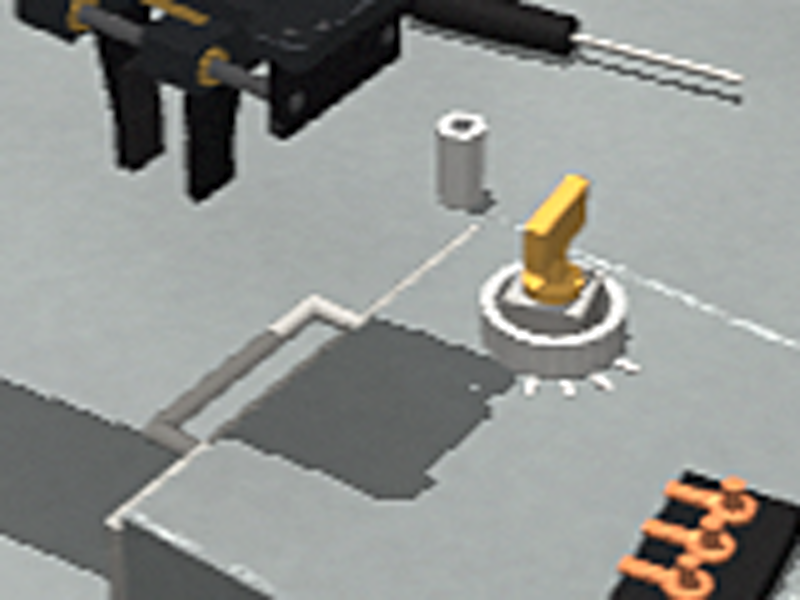

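Key stands upright and home in the lock (crop ~(555,240)), barrel turned to the last mark, handle bar from (160,430) to (315,300). Descend on the handle.

carry_out([
  [4.5,-2.6,20,0,0,0],
  [0,0,30,0,0,0],
  [0,0,25,0,0,0],
  [0,0,0,0,0,0],
])

```text
t: 16.1
ee_pos: [0.5432, -0.0464, 0.1291]
tcp_rot: [-3.14, 0.022, -0.012]
force: [-0.6, -0.5, 0.9]
finger_gap: 0.0268
```

```bash
python3 plan.py .539 -.05 .07 -0.02
```

```text
t 16.1 pos [ 0.5432 -0.0464  0.1291] yaw -0.0138 F [-0.6 -0.5  0.9] M [-0.04 -0.08 -0.  ] gap 0.0268 q [ 0.65  0.32 -0.75  1.77  0.23  1.15 -0.19]
mm [-4.6  3.8 59.1] rot [-0.001 -0.008  0.006] |d| 59.4
```

carry_out([
  [-4.6,3.8,0,0,-0.008,0],
  [0,0,10,0,0,0],
  [-0.5,0,10,0,0,0],
  [0,0,0,0,0,0],
])

```text
t: 16.5
ee_pos: [0.5399, -0.0498, 0.1114]
tcp_rot: [-3.14, 0.019, -0.005]
force: [-0.3, -0.6, -0.1]
finger_gap: 0.027
```

```bash
python3 plan.py .539 -.05 .07 -0.02
```

```text
t 16.5 pos [ 0.5399 -0.0498  0.1114] yaw -0.0122 F [-0.3 -0.6 -0.1] M [-0.06 -0.05  0.02] gap 0.027 q [ 0.65  0.33 -0.75  1.79  0.25  1.12 -0.19]
mm [-1.1  0.3 41.4] rot [-0.001 -0.003  0.008] |d| 41.4
```

carry_out([
  [-1,0,8,0,0,0],
  [0,0,8,0,0,0],
  [0,0,8,0,0,0],
  [0,0,8,0,0,0],
  [0,0,6,0,0,0],
  [0,0,2,0,0,0],
])

```text
t: 17.1
ee_pos: [0.5394, -0.0497, 0.0685]
tcp_rot: [-3.14, 0.019, -0.007]
force: [0.2, 0.3, 0.8]
finger_gap: 0.027
```

```bash
python3 plan.py .539 -.05 .07 -0.02
```

```text
t 17.1 pos [ 0.5394 -0.0497  0.0685] yaw -0.0121 F [0.2 0.3 0.8] M [-0.   -0.06 -0.06] gap 0.027 q [ 0.63  0.38 -0.73  1.83  0.29  1.04 -0.23]
mm [-0.4  0.3 -1.5] rot [-0.001 -0.004  0.008] |d| 1.6
```

carry_out([
  [0,0,0,0,0,0],
  [0,0,0,0,0,0],
  [0,0,0,0,0,0],
  [0,0,0,0,0,0],
  [0,0,0,0,0,0],
], hand=-1)

```text
t: 17.6
ee_pos: [0.5384, -0.0496, 0.0683]
tcp_rot: [-3.14, 0.019, -0.003]
force: [1.6, -0.1, -2.7]
finger_gap: 0.009
```

carry_out([
  [-4,0,0,0,0,0],
  [-8,0,0,0,0,0],
  [-10,0,0,0,0,0],
  [-10,0,0,0,0,0],
])

```text
t: 18.0
ee_pos: [0.5064, -0.0487, 0.0683]
tcp_rot: [-3.139, 0.019, -0.01]
force: [3.7, 1.9, -3.0]
finger_gap: 0.0089
```

```bash
python3 plan.py .434 -.047 .069 -0.02
```

```text
t 18.0 pos [ 0.5064 -0.0487  0.0683] yaw -0.012 F [ 3.7  1.9 -3. ] M [ 0.16 -0.75 -0.11] gap 0.0089 q [ 0.67  0.31 -0.75  1.91  0.25  1.01 -0.2 ]
mm [-72.4  -0.8  -1.2] rot [-0.003 -0.006  0.008] |d| 72.4
```

The drawer follows, about 32 mm open with the expected spring force. I'll keep pulling.

carry_out([
  [-10,0,0,0,0,0],
  [-10,0,0,0,0,0],
  [-10,0,0,0,0,0],
  [-10,0,0,0,0,0],
  [-10,0,0,0,0,0],
  [-10,0,0,0,0,0],
  [-8,0,0,0,0,0],
  [-3,0,0,0,0,0],
  [0,0,0,0,0,0],
  [0,0,0,0,0,0],
])

```text
t: 19.0
ee_pos: [0.4282, -0.0465, 0.0682]
tcp_rot: [-3.14, 0.018, -0.016]
force: [5.1, 2.4, -7.0]
finger_gap: 0.0087
```

```bash
python3 plan.py .434 -.047 .069 -0.02;python3 - <<'E'
from fit import *
p=cam('scene');q=cam('top');f=cv2.cvtColor(p['frame'],cv2.COLOR_RGB2BGR);g=cv2.cvtColor(q['frame'],cv2.COLOR_RGB2BGR)
print(fitkey([p],(.657,.043,-1.3),.117,36))
im=cv2.resize(f[130:330,230:440],(420,400),interpolation=2);im2=cv2.resize(g[110:310,240:420],(360,400),interpolation=2);cv2.imwrite('pics/end.png',np.hstack([im,im2]))
for n,z in(('scene',p),('top',q)):
  for d in env.landmark_of(z,'drawer_handle')[:2]:print(n,d['p'],world(z,d['location']).round(3))
E
```

```text
t 19.0 pos [ 0.4282 -0.0465  0.0682] yaw -0.0116 F [ 5.1  2.4 -7. ] M [ 0.33 -1.07 -0.07] gap 0.0087 q [ 0.78  0.12 -0.79  2.1   0.11  0.95 -0.09]
mm [ 5.8  0.5 -0.7] rot [-0.002 -0.01   0.008] |d| 5.9
(array([ 0.65588934,  0.04148957, -1.38326081]), np.float64(6.296789035467127), [np.float64(261.0375)])
scene 0.85 [ 0.429 -0.021  0.085]
scene 0.72 [ 0.702 -0.03  -0.   ]
```

View pics/end.png

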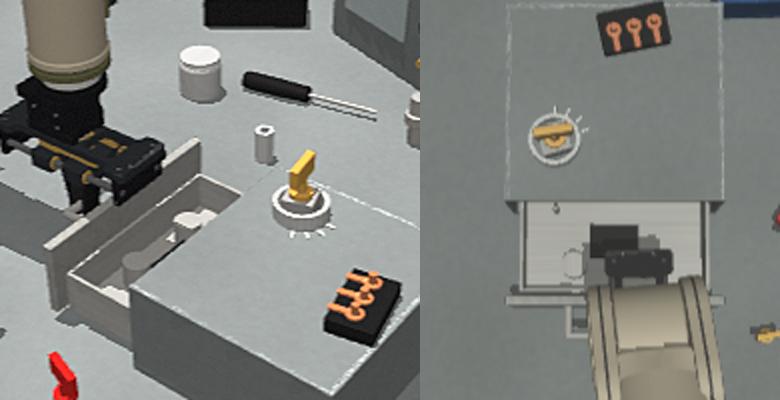

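The drawer is about 11 cm open (handle at x≈0.429), the key is home and untouched, and the bystanders in view look undisturbed. Handing in.

```bash
python3 -c "
from workcell import env
s=env.observe();print(abs(s['qd']).max(),s['t']);print(env.finish_job())"
```

```text
0.002475589748372583 19.2
the job is handed in; nothing more can be done
None
```

The job is handed in: the key is home in the lock and turned to the last click, and the arm is holding the drawer open by its handle. The simulator gave no verdict, and it finished at 19.2 s of the 64 s allowed.

- **Key:** I took the larger brass key out of the black holder. The first try at the slot jammed at about 31 N, so I backed off, shifted about 2 mm and it went fully home. In the last pictures it stands upright in the slot.
- **Lock:** I turned it until the barrel lined up with about 1.2–1.3 rad, then let go. I read that from the barrel's corners in the picture; there is no direct reading of the joint. The drawer opening confirms the lock released.
- **Drawer:** The handle moved from x ≈ 0.539 to x ≈ 0.429, so it is about 11 cm open. The wrist reads a pull of about 5 N, the arm is still and the fingers are closed on the bar.

**Disagreements and gaps:**
- The camera fits differed by 2–3 mm on both the key and the lock.
- The key fit reads -1.39 rad, about 0.16 past the last notch. That is roughly the 0.15 rad turning play.
- The top camera's network did not find the handle at the end, so the opening rests on the scene camera and the arm's own position.
- I only checked by eye, in the last pictures, that the bystanders had not moved. Not all of them were in view there.

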